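Erect the dispensing tray under the capsule hopper

TASK

Erect the cardboard tray that sits under the capsule hopper: fold its left and right side panels fully upright first, then fold the front panel up and keep it pressed back until the yellow sprung catch has come fully out in front of it, so that it stays up when you let go. Press gently so that the board is not crushed, do not knock the hopper, and leave the jar, tub and cup where they stand.

Things in the scene. Friction and masses are not known exactly. Their poses are not given: they have to be found in the camera images.
- jig: Fixed steel pedestal 150 x 140 x 30 mm with the tray on it; origin on the bench under the tray's centre, +x to the tray's back (away from the robot at yaw 0), +y to its left. Tray floor 160 (x) x 156 (y) mm, top at z = 34 mm; back wall fixed upright at x = 80, top at 114. Three panels 4 mm thick hinge at the other floor edges and lean outward. Catch post at x -110 to -81, y 90 to 126, 114 high.
- hopper: Clear capsule hopper, fixed; origin at the centre of its underside, 154 mm above the bench, axes as the jig's. 90 (x) x 130 (y) mm, top 230 mm above the bench, on a column behind the tray (jig x 110 to 140). Its front side lies 8 mm behind the front hinge line, so it is in the way of a gripper held upright at the raised front panel.
- left_hinge (a point): Middle of the left panel's hinge line, at jig (0, 78, 36) mm; the line runs along jig x; axes as the jig's.
- right_hinge (a point): Middle of the right panel's hinge line, at jig (0, -78, 36) mm; the line runs along jig x; axes as the jig's.
- front_hinge (a point): Middle of the front panel's hinge line, at jig (-80, 0, 36) mm; the line runs along jig y; axes as the jig's.
- left_edge (a point): Middle of the free edge of the left panel (150 mm long), 80 mm from its hinge, in the middle of the thickness.
- right_edge (a point): Middle of the free edge of the right panel (150 mm long), 80 mm from its hinge, in the middle of the thickness.
- front_edge (a point): Middle of the free edge of the front panel (148 mm wide), 80 mm from its hinge, in the middle of the thickness.
- left (a joint): Fold angle of the left panel, rad: 0 lying flat outward, 1.57 upright (its stop). Stiff crease: it stays where it is left.
- right (a joint): Fold angle of the right panel, rad: 0 lying flat outward, 1.57 upright (its stop). Stiff crease: it stays where it is left.
- front (a joint): Fold angle of the front panel, rad: 0 lying flat outward (towards the jig's -x), 1.57 upright (its stop). It springs back when let go, unless the catch stands in front of it.
- catch (a joint): Travel of the yellow sprung catch, m: 0 fully out, 0.016 pushed in (to jig +y). Its bevelled nose reaches 10 mm over the left end of the front panel's path, 62 mm above the hinge. The rising panel pushes it in with some newtons from about 1.1 rad on; once the panel is at its stop it comes out again slowly, in about 1 s, in front of the panel.
- catch_nose (a point): On the catch's nose, at its back face (the one that holds the panel), 98 mm above the bench; at jig (-83.5, 67, 98) mm when fully out.
- amber_jar: Bystander: amber jar, radius 32, height 100 mm; origin at the centre of its underside.
- white_tub: Bystander: white tub with yellow cap, radius 36, height 85 mm; origin at the centre of its underside.
- beaker: Bystander: blue cup, radius 35, height 85 mm; origin at the centre of its underside.

How it is judged:
On the way, in this order (a step that is already met when the one before it is completed fails the run):
1. both side panels are upright (value of joint each of left, right above 1.47 rad), for 0.2 s.
2. the front panel is upright with the catch out in front of it (value of joint front above 1.46 rad and value of joint catch below 0.003 m), for 0.2 s.
At the end, for the whole second after the job is handed in: Left and right panels raised to more than 1.47 rad (within about 6 degrees of upright), front panel to more than 1.46 rad, and the catch within 3 mm of fully out, all standing by themselves (all of step 1 and all of step 2); the robot touches nothing.
It fails at once if the gripper or arm presses on a panel with more than 40 N (contact force between any of left, right, front and the fingers above 40 N or contact force between any of left, right, front and the arm above 40 N).
It fails at once if a bystander is moved more than 25 mm (distance of any of amber_jar, white_tub, beaker from where it was at the start of the episode above 0.025 m).
It fails at once if the hopper is struck with more than 15 N (contact force between hopper and anything else above 15 N).
It also fails if it takes over 69 s, if anything falls off the work surface, if the arm or the gripper's body presses on something with over 40 N, if the wrist force passes 120 N, or if a joint passes its speed limit or range.

ROBOT

A 6-joint arm with a two-finger parallel gripper is mounted at the origin on the work surface. World frame = base frame: x ahead of the robot, y to its left, z up, the work surface at z = 0. Lengths are in m, angles in rad, forces in N, time in s.
With the tool pointing down it reaches from about 0.35 to 0.775 m from the base axis. Payload 7.3 kg.
Tool frame: the origin (TCP) lies on the centre line of the jaws, within the pads' length; the fingertips stand tip_reach ahead of it and the grasp point (between the pads) lies 6 mm ahead of it (tip_reach is the distance from the TCP to the fingertips, in m); x points along the fingers, y is the direction in which the jaws open and shut, and the axes are right-handed (so a half turn about x gives the same grasp; the last joint's range is limited). The gripper opens to 92 mm and grips with 3 to 60 N. Pads are 19 mm wide; open, the fingers measure 130 mm over their backs; the gripper's body (75 mm by 190 mm) begins 47 mm behind the grasp point.
Start: joints at [1.119, 0.342, 1.524, -0, 1.275, -0.146], TCP at [0.158, 0.501, 0.252] pointing down, gripper open.
Joint ranges: [-2.53, 2.53], [-0.77, 2.02], [0.04, 2.7], [-1, 4.14], [0.28, 2.66], [-3.11, 3.11]. Speed limits (rad/s): [2.57, 2.57, 3.14, 3.14, 3.14, 3.14].

INTERFACE

Orientations are given as [roll, pitch, yaw] about the fixed x, y, z axes, in that order (R = Rz(yaw) Ry(pitch) Rx(roll)).
In Python, from cell import observe, read_camera, get_calibration, hand_in, tip_reach gives the robot as it stands. The module is installed in compiled form; this text tells all that it offers.
- The arm moves only by the shell command python3 -m crank 'ROWS' [FORCE]. ROWS is JSON, a list of rows, each an object of numbers: "fingers": the opening, from -1 (shut) to 1 (fully open); "tx", "ty", "tz": the shift along the tool's x, y, z in units of 40 mm (1.0 is 40 mm); "roll": the turn about the tool's x in units of 10 degrees (1.0 is 10 degrees). In form: [{"fingers": .., "tx": .., "ty": .., "tz": .., "roll": ..}, ...]. A call has exactly 8 rows; each row is the pose to reach, as a shift and turn from the pose commanded when the call began, along the tool's axes at that moment; what a row does not reach only later rows make up. A row lasts 1/8 s, in which the tool goes at most 62.5 mm and 10.7 degrees, less where a joint would pass 70% of its speed; a pose out of reach is approached as far as the arm can. A call with a gripper value outside its range is refused whole. The fingers move at their own pace and stop on an object; FORCE is the grip in N (left out, the last holds). Time passes only in rows, so rows that repeat a pose let the fingers close, or fill a call up. It gives the time, the measured TCP pose, the force and the opening at its end, in the units of the state.
- observe(): the state, without advancing time (a new reading comes with each control period).
- read_camera(name): name is "scene" or "top"; returns (picture, depth): 384x512x3 uint8, red, green, blue; 384x512 float32, m along the optical axis (not along the pixel's ray), 0 where there is no reading.
- get_calibration(name): a dict with "vertical_fov" (degrees; the focal length in pixels is half the picture's height over the tangent of half this angle, whatever the lens; pixels are square), "cx", "cy" (the principal point, pixels), "pose" (4x4, takes a point from camera to world coordinates). Camera axes: x right, y down, z forward; pixel columns grow to the right and rows downward; lengths in m; the calibration is good to about 2 mm. A picture is of the moment at which its call begins. get_calibration takes no time and is no camera call.
- hand_in(): hands the job in, once; it reports no verdict.
The state is a dict: "time": time; "qpos": joint angles; "qvel": joint speeds; "joint_efforts": joint torques, N m; "tool_pos": TCP position; "tool_rot": TCP orientation; "contact_force": force on the tool from outside, world axes, zero at the start; "torque": the same for the moment, N m; "opening": finger opening in m.
Only numpy, scipy, OpenCV 4.12 (cv2) and the standard library are available. Lean on these libraries where they do the work, as an engineer would, in place of code of your own. Each camera call takes 0.05 s, during which the arm holds its last target. There are 200 camera calls.

## Working session

There is one attempt and no reset: what is moved stays moved. The work goes in short steps, Python scripts to look and compute and a shell command to move; the robot and the scene stay as the last step left them, time stands still between calls to the robot, and variables do not carry over. Pictures are saved under pics/ and viewed, about 8 in all and at most 12, crops included, and the job is handed in when it is done.

```bash
mkdir -p pics; cat > h.py <<'E'
import numpy as np, cv2
from cell import *
def snap(n,f):
    p,d=read_camera(n); cv2.imwrite(f'pics/{f}.png',p[:,:,::-1]); np.save(f'pics/{f}.npy',d); return p,d
def cloud(n,d):
    c=get_calibration(n); f=192/np.tan(np.radians(c['vertical_fov'])/2)
    v,u=np.mgrid[:384,:512]; P=np.stack([(u-c['cx'])/f*d,(v-c['cy'])/f*d,d,np.ones_like(d)],-1)
    return (P@np.array(c['pose']).T)[...,:3]
E
python3 - <<'E'
from h import *
np.set_printoptions(precision=4,suppress=True)
a,_=snap('scene','s0'); b,_=snap('top','t0')
for n in('scene','top'):print(get_calibration(n))
print(observe(), tip_reach if not callable(tip_reach) else tip_reach())
E
```

```text
{'vertical_fov': 51.33604207024338, 'cx': 255.72916965415988, 'cy': 192.29670732208336, 'pose': array([[ 0.0934,  0.7717, -0.6291,  1.2127],
       [ 0.9955, -0.0833,  0.0457, -0.0173],
       [-0.0171, -0.6305, -0.776 ,  0.9024],
       [ 0.    ,  0.    ,  0.    ,  1.    ]])}
{'vertical_fov': 47.365443379217524, 'cx': 254.09181522765704, 'cy': 188.94463081529108, 'pose': array([[ 0.0268, -0.9952,  0.0945,  0.4447],
       [-0.9993, -0.0242,  0.0288,  0.0082],
       [-0.0264, -0.0952, -0.9951,  1.4554],
       [ 0.    ,  0.    ,  0.    ,  1.    ]])}
{'time': 0.1, 'qpos': array([ 1.119 ,  0.3427,  1.5249, -0.    ,  1.2754, -0.146 ]), 'qvel': array([ 0.0019, -0.0014, -0.0032, -0.0006,  0.0023, -0.0024]), 'joint_efforts': array([  0.0012, -43.2009, -24.4694,   0.0718,   0.0526,  -0.0001]), 'tool_pos': array([0.1579, 0.5004, 0.2511]), 'tool_rot': array([-1.7121,  1.5694, -2.0179]), 'contact_force': array([ 0.3435,  0.3805, -0.0995]), 'torque': array([-0.0231, -0.0075,  0.0298]), 'opening': 0.09196538597247324} 0.025
```

View pics/s0.png

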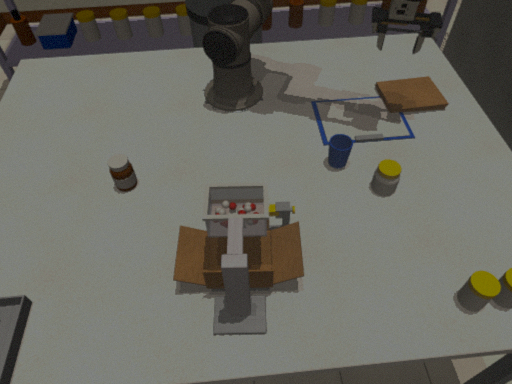

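View pics/t0.png

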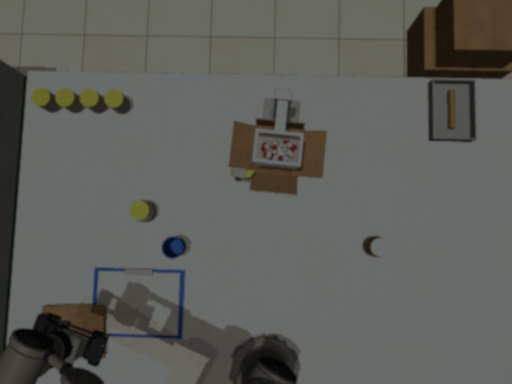

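The scene view shows the tray and hopper at about (240,235), with brown side panels leaning out left and right, the light front panel up-image towards the robot, and the catch post at about (283,210). In the top view the jig is at about (278,150), and the cup, tub and jar are well clear to the robot's side. Next I'll measure poses and panel angles.

```bash
python3 - <<'E'
from h import *
np.set_printoptions(precision=4,suppress=True)
for n,f in(('top','t0'),('scene','s0')):
    im=cv2.imread(f'pics/{f}.png'); P=cloud(n,np.load(f'pics/{f}.npy')); hsv=cv2.cvtColor(im,cv2.COLOR_BGR2HSV)
    R=(P[...,0]>.35)&(P[...,0]<.9)&(abs(P[...,1]+.06)<.25)&(P[...,2]>.025)&(P[...,2]<.3)
    br=R&(hsv[...,0]>4)&(hsv[...,0]<18)&(hsv[...,1]>100)
    k,l,s,c=cv2.connectedComponentsWithStats(br.astype(np.uint8),connectivity=4)
    print(n)
    for i in range(1,k):
        if s[i,4]<40: continue
        Q=P[l==i]; m=np.median(Q,0); A=Q-m; u,S,vt=np.linalg.svd(A[np.linalg.norm(A,axis=1)<.2],full_matrices=False)
        print(s[i],'med',m,'n',vt[2],'sv',S/np.sqrt(len(Q)),'min',Q.min(0),'max',Q.max(0))
    top=R&(P[...,2]>.222)&(P[...,2]<.24)
    Q=P[top]; r=cv2.minAreaRect((Q[:,:2]*1000).astype(np.float32)); print('hoptop',len(Q),r)
    ye=R&(hsv[...,0]>20)&(hsv[...,0]<35)&(hsv[...,1]>120); print('yellow',P[ye].mean(0) if ye.any() else 0, ye.sum())
# gripper profile from scene & top
Q=np.vstack([cloud(n,np.load(f'pics/{f}.npy')).reshape(-1,3) for n,f in(('top','t0'),('scene','s0'))])
q=Q-np.array([.158,.5,0]); 
m=(np.hypot(q[:,0],q[:,1])<.16)&(q[:,2]>.2); q=q[m]
# tool y axis in world
o=observe()['tool_rot']; from scipy.spatial.transform import Rotation as Ro
M=Ro.from_euler('xyz',o).as_matrix(); print(M)
for z in np.arange(.2,.6,.025):
    w=q[(q[:,2]>=z)&(q[:,2]<z+.025)]
    if len(w)>3: print(round(z,3),len(w),'toolY',(w@M[:,1]*[1]).min() if 0 else ((w[:,:2]@M[:2,1]).min(),(w[:,:2]@M[:2,1]).max()),'toolZ',((w[:,:2]@M[:2,2]).min(),(w[:,:2]@M[:2,2]).max()))
im=cv2.imread('pics/t0.png')[80:210,210:350]; a=cv2.resize(im,None,fx=3,fy=3,interpolation=2)
im=cv2.imread('pics/s0.png')[170:345,165:315]; b=cv2.resize(im,None,fx=2.4,fy=2.4,interpolation=2)[:420]
a=cv2.copyMakeBorder(a,0,b.shape[0]-a.shape[0],0,0,0); cv2.imwrite('pics/c0.png',np.hstack([a,b])[:,:800])
E
```

```text
top
[256 120  18   9 123] med [0.7915 0.0188 0.0546] n [-0.995   0.0854  0.0523] sv [0.0257 0.0152 0.0022] min [ 0.7821 -0.007   0.0272] max [0.7949 0.0486 0.1105]
[ 230  122   96   71 2912] med [ 0.6685 -0.0242  0.0551] n [-0.0379  0.0236 -0.999 ] sv [0.0944 0.0622 0.0141] min [ 0.5669 -0.1754  0.0253] max [0.7923 0.1271 0.1124]
hoptop 1018 ((743.2393798828125, -25.310150146484375), (137.89254760742188, 216.4834442138672), 85.61093139648438)
yellow [0.6271 0.0604 0.095 ] 63
scene
[ 244  222   60   66 2596] med [0.7237 0.0643 0.0521] n [ 0.2125  0.2498 -0.9447] sv [0.0468 0.0379 0.0146] min [ 0.6387 -0.0133  0.0296] max [0.8    0.1274 0.1538]
[ 174  226   53   62 2211] med [ 0.7082 -0.128   0.0529] n [ 0.1636 -0.2247 -0.9606] sv [0.0461 0.0311 0.0139] min [ 0.6229 -0.1789  0.0302] max [ 0.8448 -0.0562  0.221 ]
hoptop 1795 ((742.9449462890625, -27.732666015625), (138.0215301513672, 218.22923278808594), 85.47502136230469)
yellow [0.6498 0.0596 0.0959] 121
[[-0.0006  0.3011  0.9536]
 [-0.0012  0.9536 -0.3011]
 [-1.     -0.0013 -0.0002]]
0.2 4 toolY (np.float64(0.045252813527229034), np.
[... 1786 characters left out ...]
p.float64(-0.029247012979603856), np.float64(0.004604621829173845))
0.5 84 toolY (np.float64(-0.045010854680864056), np.float64(0.023819449020894275)) toolZ (np.float64(-0.02666478943581925), np.float64(0.06930422772436115))
0.525 253 toolY (np.float64(-0.1522950822534899), np.float64(0.03673373629121723)) toolZ (np.float64(-0.028235384613926582), np.float64(0.07289912726729593))
0.55 1084 toolY (np.float64(-0.15494235075979398), np.float64(0.03753839965326808)) toolZ (np.float64(-0.02125300552688158), np.float64(0.07235879422566333))
0.575 1568 toolY (np.float64(-0.15561089535858832), np.float64(0.030012541416899477)) toolZ (np.float64(-0.02638083453063182), np.float64(0.06612487762074379))
```

View pics/c0.png

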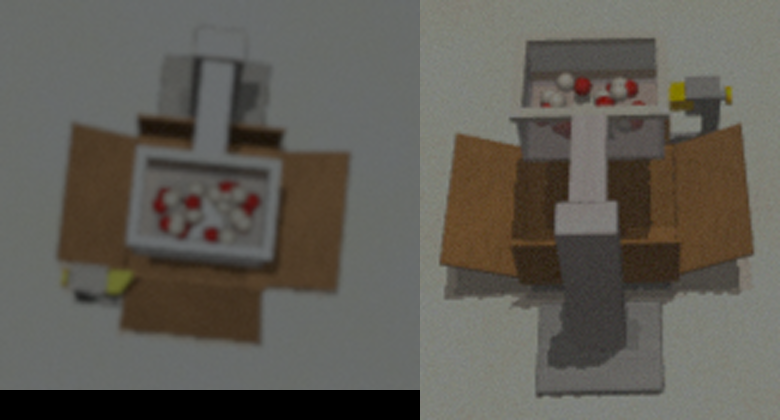

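The crop shows all three brown panels leaning outward at low angles, the hopper rim over the tray's front half, and the catch at the tray's front-left corner. Now the jig frame and the angles.

```bash
cat > jig.py <<'E'
from h import *
def J(P,o,yaw):
    c,s=np.cos(yaw),np.sin(yaw); d=P[...,:2]-o[:2]
    return np.stack([c*d[...,0]+s*d[...,1],-s*d[...,0]+c*d[...,1],P[...,2]],-1)
E
python3 - <<'E'
from jig import *
np.set_printoptions(precision=4,suppress=True)
yaw=np.radians(-4.45); o=np.array([.70,-.02])
for n,f in(('top','t0'),('scene','s0')):
    im=cv2.imread(f'pics/{f}.png'); P=J(cloud(n,np.load(f'pics/{f}.npy')),o,yaw); hsv=cv2.cvtColor(im,cv2.COLOR_BGR2HSV)
    x,y,z=P[...,0],P[...,1],P[...,2]
    m=(z>.222)&(z<.238)&(abs(y)<.1)&(x<.04)&(x>-.2)
    print(n,'rim x',np.percentile(x[m],[0,1,5,95,99]),'y',np.percentile(y[m],[0,1,5,95,99,100]))
    br=(hsv[...,0]>4)&(hsv[...,0]<18)&(hsv[...,1]>90)&(z>.03)&(z<.13)&(abs(x)<.2)&(abs(y)<.2)
    for nm,ax,sg,rg in(('left',1,1,abs(x)<.06),('right',1,-1,abs(x)<.06),('front',0,-1,abs(y)<.06)):
        a=sg*P[...,ax]
        q=br&rg&(a>.095)&(a<.17); 
        if q.sum()<30: continue
        k=np.polyfit(a[q],z[q],1); oth=P[...,1-ax]; k2=np.polyfit(a[q],oth[q],1)
        qq=br&(a>.105)&(a<.17)
        # along-hinge extents
        print(nm,q.sum(),'slope deg',np.degrees(np.arctan(k[0])),'z at a=.1',np.polyval(k,.1),'out pct',np.percentile(a[q],[95,99,100]),'zmax',np.percentile(z[q],[95,99]),'along',np.percentile(oth[qq],[0,2,98,100]))
    q=br&(z>.104)&(z<.125)&(x>.03); print('backwall top x',np.percentile(x[q],[2,50,98]),'y',np.percentile(y[q],[1,99]))
    ye=(hsv[...,0]>20)&(hsv[...,0]<35)&(hsv[...,1]>120)&(abs(x+.06)<.08)&(abs(y-.1)<.07)
    print('yellow',[np.percentile(P[...,i][ye],[2,50,98]) for i in range(3)])
E
```

```text
top rim x [-0.0647 -0.0643 -0.0634  0.0319  0.0389] y [-0.071  -0.0703 -0.0683  0.0644  0.0662  0.067 ]
left 581 slope deg 29.246265531153213 z at a=.1 0.05113283726430734 out pct [0.1421 0.1437 0.1446] zmax [0.0756 0.0785] along [-0.0634 -0.0594  0.0783  0.0819]
right 644 slope deg 22.465341739027114 z at a=.1 0.045969205885567896 out pct [0.147 0.149 0.15 ] zmax [0.0668 0.0699] along [-0.0647 -0.0619  0.0798  0.0821]
front 386 slope deg 39.21410746433754 z at a=.1 0.06376193279928238 out pct [0.1288 0.1299 0.1303] zmax [0.088  0.0921] along [-0.0706 -0.0688  0.0667  0.0698]
backwall top x [0.0875 0.0888 0.09  ] y [-0.0607  0.0684]
yellow [array([-0.0966, -0.0812, -0.062 ]), array([0.0642, 0.0763, 0.0865]), array([0.0183, 0.1056, 0.1093])]
scene rim x [-0.0657 -0.0643 -0.0622  0.0325  0.0379] y [-0.0733 -0.0728 -0.0703  0.062   0.0643  0.0648]
left 859 slope deg 29.083473097484323 z at a=.1 0.05368722488039608 out pct [0.1409 0.1431 0.1441] zmax [0.0764 0.078 ] along [-0.0796 -0.0604  0.084   0.0867]
right 1077 slope deg 23.079486253859574 z at a=.1 0.04631025843825538 out pct [0.1513 0.1535 0.1542] zmax [0.0684 0.0706] along [-0.0657 -0.0608  0.0832  0.086 ]
backwall top x [0.0895 0.0923 0.094 ] y [-0.0818  0.0703]
yellow [array([-0.0965, -0.0779, -0.0471]), array([0.0363, 0.0813, 0.133 ]), array([0.036 , 0.1059, 0.1118])]
```

```bash
cat > go.py <<'E'
# usage: go.py jx jy z(mm) heading_offset_deg : remaining shift in move units to a goal given in the jig frame
from jig import *; import sys
from scipy.spatial.transform import Rotation as Ro
O=np.array([.7093,-.0232]); YAW=np.radians(-4.45)
s=observe(); M=Ro.from_euler('xyz',s['tool_rot']).as_matrix(); p=s['tool_pos']
hd=np.degrees(np.arctan2(M[1,1],M[0,1]))+4.45
jf=J(np.array([s['contact_force']]),np.zeros(2),YAW)[0]
print('t %.2f jig'%s['time'],(J(p[None],O,YAW)[0]*1000).round(1),'hd %.1f'%hd,'F',jf.round(1),'q',s['qpos'].round(2))
if len(sys.argv)>4:
    g=np.array(sys.argv[1:4],float)/1000; c,n=np.cos(YAW),np.sin(YAW)
    w=np.array([O[0]+c*g[0]-n*g[1],O[1]+n*g[0]+c*g[1],g[2]])
    print('world',w.round(3),'r %.3f'%np.hypot(*w[:2]),'tx,ty,tz',(M.T@(w-p)/.04).round(2),'roll',round((hd-float(sys.argv[4])+180)%360/10-18,2))
E
python3 -m crank '[{"fingers":1,"tx":0,"ty":-0.25,"tz":1,"roll":0.96},{"fingers":1,"tx":0,"ty":-0.5,"tz":2,"roll":1.93},{"fingers":1,"tx":0,"ty":-0.75,"tz":3,"roll":2.89},{"fingers":1,"tx":0,"ty":-1,"tz":4,"roll":3.85},{"fingers":1,"tx":0,"ty":-1.25,"tz":5,"roll":4.81},{"fingers":1,"tx":0,"ty":-1.5,"tz":6,"roll":5.78},{"fingers":1,"tx":0,"ty":-1.75,"tz":7,"roll":6.74},{"fingers":1,"tx":0,"ty":-2,"tz":8,"roll":7.7}]'
python3 go.py 0 190 180 0
```

```text
time: 1.1
tool_pos: [0.44, 0.3271, 0.2514]
tool_rot: [-1.168, 1.57, -2.823]
contact_force: [-0.2, -0.2, -0.8]
opening: 0.092
t 1.10 jig [-295.6  328.4  251.4] hd -0.4 F [-0.1 -0.2 -0.8] q [0.5  0.39 1.46 0.   1.3  0.58]
world [0.724 0.166 0.18 ] r 0.743 tx,ty,tz [1.78 7.42 3.41] roll -0.04
```

```bash
python3 -m crank '[{"fingers":1,"tx":0,"ty":1,"tz":0.5,"roll":-0.04},{"fingers":1,"tx":0,"ty":2,"tz":1,"roll":-0.04},{"fingers":1,"tx":0,"ty":3,"tz":1.5,"roll":-0.04},{"fingers":1,"tx":0.3,"ty":4,"tz":2,"roll":-0.04},{"fingers":1,"tx":0.7,"ty":5,"tz":2.4,"roll":-0.04},{"fingers":1,"tx":1.1,"ty":6,"tz":2.8,"roll":-0.04},{"fingers":1,"tx":1.5,"ty":7,"tz":3.2,"roll":-0.04},{"fingers":1,"tx":1.78,"ty":7.42,"tz":3.41,"roll":-0.04}]'
python3 go.py 0 170 83 0
```

```text
time: 2.1
tool_pos: [0.7254, 0.1669, 0.178]
tool_rot: [-1.267, 1.568, -2.911]
contact_force: [0.3, 0.2, -0.1]
opening: 0.0918
t 2.10 jig [  1.3 190.8 178. ] hd 0.2 F [ 0.3  0.2 -0.1] q [ 0.12  0.82  0.88 -0.    1.44  0.2 ]
world [0.722 0.146 0.083] r 0.737 tx,ty,tz [ 2.38 -0.03  0.52] roll 0.02
```

```bash
python3 -m crank '[{"fingers":1,"tx":0.6,"ty":0,"tz":0,"roll":0},{"fingers":1,"tx":1.2,"ty":0,"tz":0,"roll":0},{"fingers":1,"tx":1.8,"ty":0,"tz":0,"roll":0},{"fingers":1,"tx":2.2,"ty":0,"tz":0.1,"roll":0},{"fingers":1,"tx":2.38,"ty":0,"tz":0.25,"roll":0},{"fingers":1,"tx":2.38,"ty":0,"tz":0.4,"roll":0},{"fingers":1,"tx":2.38,"ty":0,"tz":0.5,"roll":0},{"fingers":1,"tx":2.38,"ty":0,"tz":0.5,"roll":0}]'
python3 go.py 0 140 83 0
python3 -m crank '[{"fingers":1,"tx":0,"ty":0,"tz":0.1,"roll":0},{"fingers":1,"tx":0,"ty":0,"tz":0.2,"roll":0},{"fingers":1,"tx":0,"ty":0,"tz":0.3,"roll":0},{"fingers":1,"tx":0,"ty":0,"tz":0.4,"roll":0},{"fingers":1,"tx":0,"ty":0,"tz":0.5,"roll":0},{"fingers":1,"tx":0,"ty":0,"tz":0.6,"roll":0},{"fingers":1,"tx":0,"ty":0,"tz":0.7,"roll":0},{"fingers":1,"tx":0,"ty":0,"tz":0.75,"roll":0}]'
python3 go.py 0 113 83 0
python3 - <<'E'
from h import *
p,d=snap('scene','s1'); cv2.imwrite('pics/c1.png',cv2.resize(p[150:340,150:340,::-1],None,fx=3,fy=3))
E
```

```text
time: 3.1
tool_pos: [0.7233, 0.1482, 0.0865]
tool_rot: [1.782, 1.569, 0.138]
contact_force: [0.1, 0.6, 0.2]
opening: 0.0922
t 3.10 jig [  0.7 172.   86.5] hd 0.3 F [0.  0.6 0.2] q [0.1  0.88 1.02 0.   1.24 0.17]
world [0.72  0.116 0.083] r 0.730 tx,ty,tz [ 0.09 -0.02  0.8 ] roll 0.03
time: 4.1
tool_pos: [0.7212, 0.1304, 0.0909]
tool_rot: [2.862, 1.552, 1.221]
contact_force: [-4.6, 37.9, 22.7]
opening: 0.0915
t 4.10 jig [ -0.  154.   90.9] hd 0.4 F [-7.5 37.4 22.7] q [0.07 0.86 1.05 0.02 1.23 0.13]
world [0.718 0.089 0.083] r 0.724 tx,ty,tz [ 0.18 -0.01  1.03] roll 0.04
```

View pics/c1.png

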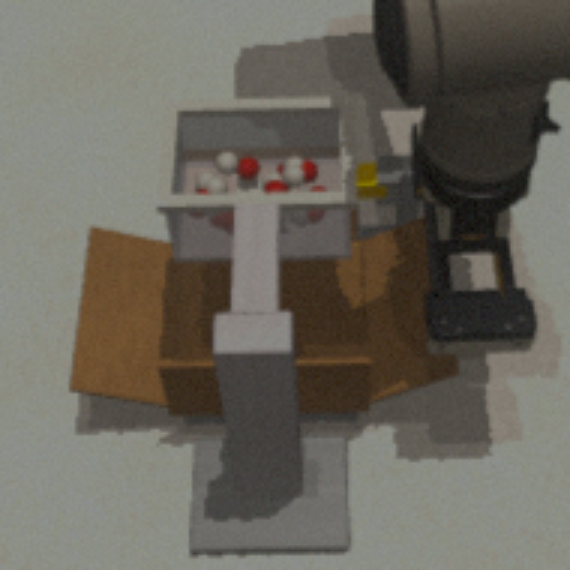

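Edge force reached about 37 N sideways and 23 N up, because the edge rubs down the finger and jams. I'll ease off, then follow the hinge arc (up and in) so that friction helps lift instead.

```bash
python3 -m crank '[{"fingers":1,"tx":-0.03,"ty":0,"tz":-0.29,"roll":0},{"fingers":1,"tx":-0.03,"ty":0,"tz":-0.29,"roll":0},{"fingers":1,"tx":-0.12,"ty":0,"tz":-0.22,"roll":0},{"fingers":1,"tx":-0.22,"ty":0,"tz":-0.15,"roll":0},{"fingers":1,"tx":-0.28,"ty":0,"tz":-0.1,"roll":0},{"fingers":1,"tx":-0.35,"ty":0,"tz":-0.04,"roll":0},{"fingers":1,"tx":-0.35,"ty":0,"tz":-0.04,"roll":0},{"fingers":1,"tx":-0.35,"ty":0,"tz":-0.04,"roll":0}]'
python3 go.py 0 141.5 99 0
```

```text
time: 5.15
tool_pos: [0.7209, 0.1202, 0.0995]
tool_rot: [3.1, 1.569, 1.456]
contact_force: [-0.5, 4.9, 2.5]
opening: 0.092
t 5.15 jig [  0.4 143.9  99.5] hd 0.3 F [-0.9  4.9  2.5] q [0.06 0.85 1.04 0.   1.25 0.13]
world [0.72  0.118 0.099] r 0.730 tx,ty,tz [ 0.01 -0.01  0.06] roll 0.03
```

```bash
python3 -m crank '[{"fingers":1,"tx":-0.06,"ty":0,"tz":0.06,"roll":0},{"fingers":1,"tx":-0.12,"ty":0,"tz":0.125,"roll":0},{"fingers":1,"tx":-0.23,"ty":0,"tz":0.26,"roll":0},{"fingers":1,"tx":-0.32,"ty":0,"tz":0.41,"roll":0},{"fingers":1,"tx":-0.4,"ty":0,"tz":0.56,"roll":0},{"fingers":1,"tx":-0.47,"ty":0,"tz":0.72,"roll":0},{"fingers":1,"tx":-0.47,"ty":0,"tz":0.72,"roll":0},{"fingers":1,"tx":-0.47,"ty":0,"tz":0.72,"roll":0}]'
python3 go.py 22 140 45 0
```

```text
time: 6.15
tool_pos: [0.7186, 0.0913, 0.1179]
tool_rot: [-0.796, 1.57, -2.439]
contact_force: [0.3, -0.1, -0.2]
opening: 0.0918
t 6.15 jig [  0.4 114.9 117.9] hd 0.3 F [ 0.3 -0.1 -0.2] q [ 0.02  0.82  1.05 -0.    1.27  0.09]
world [0.742 0.115 0.045] r 0.751 tx,ty,tz [ 1.82  0.54 -0.63] roll 0.03
```

```bash
python3 -m crank '[{"fingers":1,"tx":0,"ty":0.2,"tz":-0.4,"roll":0.03},{"fingers":1,"tx":0,"ty":0.4,"tz":-0.8,"roll":0.03},{"fingers":1,"tx":0.2,"ty":0.64,"tz":-1.05,"roll":0.03},{"fingers":1,"tx":0.6,"ty":0.64,"tz":-1.05,"roll":0.03},{"fingers":1,"tx":1.1,"ty":0.64,"tz":-1.05,"roll":0.03},{"fingers":1,"tx":1.6,"ty":0.64,"tz":-1.05,"roll":0.03},{"fingers":1,"tx":1.82,"ty":0.64,"tz":-0.9,"roll":0.03},{"fingers":1,"tx":1.82,"ty":0.64,"tz":-0.7,"roll":0.03}]'
python3 go.py 26 119 45 0
```

```text
time: 7.15
tool_pos: [0.7457, 0.1171, 0.0442]
tool_rot: [-1.418, 1.569, -3.066]
contact_force: [-0.7, -0.3, -0.1]
opening: 0.092
t 7.15 jig [ 25.4 142.7  44.2] hd 0.0 F [-0.7 -0.4 -0.1] q [ 0.05  0.95  0.98 -0.    1.21  0.13]
world [0.744 0.093 0.045] r 0.750 tx,ty,tz [-0.02  0.02  0.59] roll 0.0
```

```bash
python3 -m crank '[{"fingers":1,"tx":0,"ty":0,"tz":0.1,"roll":0},{"fingers":1,"tx":0,"ty":0,"tz":0.2,"roll":0},{"fingers":1,"tx":0,"ty":0,"tz":0.3,"roll":0},{"fingers":1,"tx":0,"ty":0,"tz":0.4,"roll":0},{"fingers":1,"tx":0,"ty":0,"tz":0.48,"roll":0},{"fingers":1,"tx":0,"ty":0,"tz":0.54,"roll":0},{"fingers":1,"tx":0,"ty":0,"tz":0.6,"roll":0},{"fingers":1,"tx":0,"ty":0,"tz":0.6,"roll":0}]'
python3 go.py 26 116 45 0
```

```text
time: 8.15
tool_pos: [0.7444, 0.0935, 0.0453]
tool_rot: [-0.501, 1.571, -2.149]
contact_force: [0.1, 0.4, -0.3]
opening: 0.0917
t 8.15 jig [ 25.9 119.1  45.3] hd 0.0 F [ 0.1  0.4 -0.3] q [ 0.02  0.94  1.   -0.    1.2   0.1 ]
world [0.744 0.09  0.045] r 0.750 tx,ty,tz [0.01 0.   0.08] roll 0.0
```

```bash
python3 -m crank '[{"fingers":1,"tx":0,"ty":0,"tz":0.03,"roll":0},{"fingers":1,"tx":0,"ty":0,"tz":0.06,"roll":0},{"fingers":1,"tx":0,"ty":0,"tz":0.09,"roll":0},{"fingers":1,"tx":0,"ty":0,"tz":0.12,"roll":0},{"fingers":1,"tx":0,"ty":0,"tz":0.12,"roll":0},{"fingers":1,"tx":0,"ty":0,"tz":0.12,"roll":0},{"fingers":1,"tx":0,"ty":0,"tz":0.12,"roll":0},{"fingers":1,"tx":0,"ty":0,"tz":0.12,"roll":0}]'
python3 go.py 26 116 45 0
python3 - <<'E'
from h import *
p,d=snap('scene','s2'); cv2.imwrite('pics/c2.png',cv2.resize(p[150:340,150:340,::-1],None,fx=3,fy=3))
snap('top','t2')
E
```

```text
time: 9.15
tool_pos: [0.7441, 0.0904, 0.0455]
tool_rot: [2.874, 1.569, 1.226]
contact_force: [0.5, 5.9, 0.6]
opening: 0.0915
t 9.15 jig [ 25.9 116.   45.5] hd 0.0 F [0.  5.9 0.6] q [0.02 0.94 1.   0.   1.2  0.09]
world [0.744 0.09  0.045] r 0.750 tx,ty,tz [ 0.01  0.   -0.  ] roll 0.0
```

View pics/c2.png

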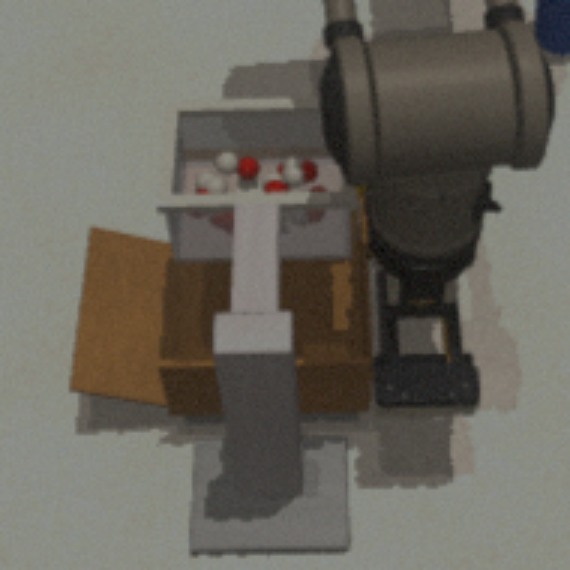

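Left panel looks upright, with 6 N against its stop. Next I back out, rise and cross over the hopper to the right side.

```bash
python3 -m crank '[{"fingers":1,"tx":0,"ty":0,"tz":-0.5,"roll":0},{"fingers":1,"tx":-0.3,"ty":0,"tz":-1,"roll":0},{"fingers":1,"tx":-1.5,"ty":-0.2,"tz":-1,"roll":0},{"fingers":1,"tx":-2.7,"ty":-0.4,"tz":-1,"roll":0},{"fingers":1,"tx":-3.9,"ty":-0.6,"tz":-1,"roll":0},{"fingers":1,"tx":-5.1,"ty":-0.8,"tz":-1,"roll":0},{"fingers":1,"tx":-6.3,"ty":-0.9,"tz":-1,"roll":0},{"fingers":1,"tx":-6.5,"ty":-0.9,"tz":-1,"roll":0}]'
python3 go.py -10 -190 300 0
```

```text
time: 10.25
tool_pos: [0.7118, 0.1333, 0.3117]
tool_rot: [1.727, 1.561, 0.08]
contact_force: [0.9, 0.3, 0.2]
opening: 0.0922
t 10.25 jig [ -9.6 156.2 311.7] hd 0.1 F [0.9 0.4 0.2] q [0.08 0.72 0.72 0.   1.69 0.16]
world [ 0.685 -0.212  0.3  ] r 0.717 tx,ty,tz [ 0.28 -0.03  8.65] roll 0.01
```

```bash
python3 -m crank '[{"fingers":1,"tx":0,"ty":0,"tz":1.1,"roll":0},{"fingers":1,"tx":0,"ty":0,"tz":2.3,"roll":0},{"fingers":1,"tx":0,"ty":0,"tz":3.5,"roll":0},{"fingers":1,"tx":0,"ty":0,"tz":4.8,"roll":0},{"fingers":1,"tx":0,"ty":0,"tz":6.1,"roll":0},{"fingers":1,"tx":0,"ty":0,"tz":7.3,"roll":0},{"fingers":1,"tx":0,"ty":0,"tz":8.4,"roll":0},{"fingers":1,"tx":0,"ty":0,"tz":8.65,"roll":0}]'
python3 go.py 0 -185 75 0
```

```text
time: 11.25
tool_pos: [0.684, -0.2156, 0.3042]
tool_rot: [-1.572, 1.569, 3.06]
contact_force: [-0.2, 0.5, 0.2]
opening: 0.0917
t 11.25 jig [ -10.3 -193.8  304.2] hd -0.1 F [-0.2  0.5  0.2] q [-0.41  0.71  0.76 -0.    1.67 -0.33]
world [ 0.695 -0.208  0.075] r 0.725 tx,ty,tz [ 5.73  0.27 -0.22] roll -0.01
```

```bash
python3 -m crank '[{"fingers":1,"tx":1,"ty":0.1,"tz":0,"roll":0},{"fingers":1,"tx":2.2,"ty":0.2,"tz":0,"roll":0},{"fingers":1,"tx":3.4,"ty":0.25,"tz":0,"roll":0},{"fingers":1,"tx":4.5,"ty":0.25,"tz":0,"roll":0},{"fingers":1,"tx":5.3,"ty":0.25,"tz":0,"roll":0},{"fingers":1,"tx":5.7,"ty":0.25,"tz":0,"roll":0},{"fingers":1,"tx":5.9,"ty":0.25,"tz":-0.2,"roll":0},{"fingers":1,"tx":5.9,"ty":0.25,"tz":-0.3,"roll":0}]'
python3 go.py 0 -165 75 0
```

```text
time: 12.25
tool_pos: [0.6959, -0.2009, 0.0699]
tool_rot: [1.733, 1.57, 0.086]
contact_force: [0.0, -0.0, -1.1]
opening: 0.0918
t 12.25 jig [   0.5 -178.3   69.9] hd 0.1 F [ 0.  -0.  -1.1] q [-0.39  0.87  1.09  0.    1.18 -0.31]
world [ 0.696 -0.188  0.075] r 0.721 tx,ty,tz [-0.13 -0.01 -0.33] roll 0.01
```

```bash
python3 -m crank '[{"fingers":1,"tx":-0.05,"ty":0,"tz":-0.33,"roll":0},{"fingers":1,"tx":-0.05,"ty":0,"tz":-0.47,"roll":0},{"fingers":1,"tx":-0.21,"ty":0,"tz":-0.55,"roll":0},{"fingers":1,"tx":-0.35,"ty":0,"tz":-0.61,"roll":0},{"fingers":1,"tx":-0.45,"ty":0,"tz":-0.67,"roll":0},{"fingers":1,"tx":-0.55,"ty":0,"tz":-0.74,"roll":0},{"fingers":1,"tx":-0.66,"ty":0,"tz":-0.82,"roll":0},{"fingers":1,"tx":-0.76,"ty":0,"tz":-0.91,"roll":0}]'
python3 go.py 0 -112.7 121 0
```

```text
time: 13.25
tool_pos: [0.699, -0.1664, 0.1015]
tool_rot: [1.082, 1.567, -0.566]
contact_force: [-0.4, -4.6, 3.3]
opening: 0.0917
t 13.25 jig [   0.8 -143.6  101.5] hd 0.0 F [-0.1 -4.6  3.3] q [-0.34  0.82  1.09 -0.    1.22 -0.26]
world [ 0.701 -0.136  0.121] r 0.714 tx,ty,tz [-0.49 -0.02 -0.77] roll 0.0
```

Good (5 N). I continue the arc to about 70°.

```bash
python3 -m crank '[{"fingers":1,"tx":-0.06,"ty":0,"tz":-0.06,"roll":0},{"fingers":1,"tx":-0.12,"ty":0,"tz":-0.125,"roll":0},{"fingers":1,"tx":-0.23,"ty":0,"tz":-0.26,"roll":0},{"fingers":1,"tx":-0.32,"ty":0,"tz":-0.41,"roll":0},{"fingers":1,"tx":-0.4,"ty":0,"tz":-0.56,"roll":0},{"fingers":1,"tx":-0.47,"ty":0,"tz":-0.7,"roll":0},{"fingers":1,"tx":-0.47,"ty":0,"tz":-0.7,"roll":0},{"fingers":1,"tx":-0.47,"ty":0,"tz":-0.7,"roll":0}]'
python3 go.py 15 -150 45 0
```

```text
time: 14.25
tool_pos: [0.7003, -0.1376, 0.1184]
tool_rot: [-2.473, 1.57, 2.163]
contact_force: [0.3, -0.3, -1.2]
opening: 0.0916
t 14.25 jig [-1.000e-01 -1.148e+02  1.184e+02] hd 0.0 F [ 0.4 -0.3 -1.2] q [-0.3   0.8   1.09  0.    1.25 -0.22]
world [ 0.713 -0.174  0.045] r 0.734 tx,ty,tz [1.83 0.38 0.88] roll 0.0
```

```bash
python3 -m crank '[{"fingers":1,"tx":0,"ty":0.2,"tz":0.4,"roll":0},{"fingers":1,"tx":0,"ty":0.35,"tz":0.8,"roll":0},{"fingers":1,"tx":0.2,"ty":0.35,"tz":1.05,"roll":0},{"fingers":1,"tx":0.6,"ty":0.35,"tz":1.05,"roll":0},{"fingers":1,"tx":1.1,"ty":0.35,"tz":1.05,"roll":0},{"fingers":1,"tx":1.6,"ty":0.35,"tz":1.05,"roll":0},{"fingers":1,"tx":1.85,"ty":0.35,"tz":0.9,"roll":0},{"fingers":1,"tx":1.85,"ty":0.35,"tz":0.75,"roll":0}]'
python3 go.py 15 -118 45 0
```

```text
time: 15.25
tool_pos: [0.7116, -0.1679, 0.0431]
tool_rot: [-1.933, 1.569, 2.703]
contact_force: [-0.1, -0.0, 0.3]
opening: 0.0917
t 15.25 jig [  13.5 -144.1   43.1] hd 0.0 F [-0.1 -0.   0.3] q [-0.34  0.91  1.08  0.    1.15 -0.26]
world [ 0.715 -0.142  0.045] r 0.729 tx,ty,tz [-0.05  0.04 -0.65] roll 0.0
```

```bash
python3 -m crank '[{"fingers":1,"tx":0,"ty":0,"tz":-0.1,"roll":0},{"fingers":1,"tx":0,"ty":0,"tz":-0.2,"roll":0},{"fingers":1,"tx":0,"ty":0,"tz":-0.3,"roll":0},{"fingers":1,"tx":0,"ty":0,"tz":-0.4,"roll":0},{"fingers":1,"tx":0,"ty":0,"tz":-0.48,"roll":0},{"fingers":1,"tx":0,"ty":0,"tz":-0.55,"roll":0},{"fingers":1,"tx":0,"ty":0,"tz":-0.6,"roll":0},{"fingers":1,"tx":0,"ty":0,"tz":-0.6,"roll":0}]'
python3 go.py 15 -116 45 0
```

```text
time: 16.25
tool_pos: [0.7139, -0.1446, 0.0444]
tool_rot: [-2.791, 1.57, 1.844]
contact_force: [0.5, -0.2, 1.4]
opening: 0.0917
t 16.25 jig [  14.  -120.7   44.4] hd 0.0 F [ 0.5 -0.1  1.4] q [-0.31  0.9   1.09  0.    1.15 -0.23]
world [ 0.715 -0.14   0.045] r 0.729 tx,ty,tz [-0.01  0.03 -0.12] roll 0.0
```

```bash
python3 -m crank '[{"fingers":1,"tx":0,"ty":0,"tz":-0.03,"roll":0},{"fingers":1,"tx":0,"ty":0,"tz":-0.06,"roll":0},{"fingers":1,"tx":0,"ty":0,"tz":-0.09,"roll":0},{"fingers":1,"tx":0,"ty":0,"tz":-0.09,"roll":0},{"fingers":1,"tx":0,"ty":0,"tz":-0.09,"roll":0},{"fingers":1,"tx":0,"ty":0,"tz":-0.09,"roll":0},{"fingers":1,"tx":0,"ty":0,"tz":-0.09,"roll":0},{"fingers":1,"tx":0,"ty":0,"tz":-0.09,"roll":0}]'
python3 go.py 15 -116 45 0
```

```text
time: 17.25
tool_pos: [0.7142, -0.1413, 0.0445]
tool_rot: [-2.991, 1.571, 1.644]
contact_force: [0.0, -0.3, -0.2]
opening: 0.0915
t 17.25 jig [  14.  -117.3   44.5] hd 0.0 F [ 0.  -0.3 -0.2] q [-0.3   0.9   1.09  0.    1.15 -0.22]
world [ 0.715 -0.14   0.045] r 0.729 tx,ty,tz [-0.01  0.03 -0.03] roll 0.0
```

```bash
python3 -m crank '[{"fingers":1,"tx":0,"ty":0,"tz":-0.03,"roll":0},{"fingers":1,"tx":0,"ty":0,"tz":-0.06,"roll":0},{"fingers":1,"tx":0,"ty":0,"tz":-0.09,"roll":0},{"fingers":1,"tx":0,"ty":0,"tz":-0.1,"roll":0},{"fingers":1,"tx":0,"ty":0,"tz":-0.1,"roll":0},{"fingers":1,"tx":0,"ty":0,"tz":-0.1,"roll":0},{"fingers":1,"tx":0,"ty":0,"tz":-0.1,"roll":0},{"fingers":1,"tx":0,"ty":0,"tz":-0.1,"roll":0}]'
python3 go.py 15 -116 45 0
python3 - <<'E'
from h import *
p,d=snap('scene','s3'); cv2.imwrite('pics/c3.png',cv2.resize(p[150:340,150:340,::-1],None,fx=3,fy=3))
E
```

```text
time: 18.25
tool_pos: [0.7142, -0.1408, 0.0447]
tool_rot: [0.104, 1.567, -1.545]
contact_force: [0.2, -11.6, -0.9]
opening: 0.0919
t 18.25 jig [  14.  -116.8   44.7] hd -0.0 F [  1.1 -11.6  -0.9] q [-0.3   0.9   1.09 -0.    1.14 -0.22]
world [ 0.715 -0.14   0.045] r 0.729 tx,ty,tz [-0.01  0.03 -0.02] roll -0.0
```

View pics/c3.png

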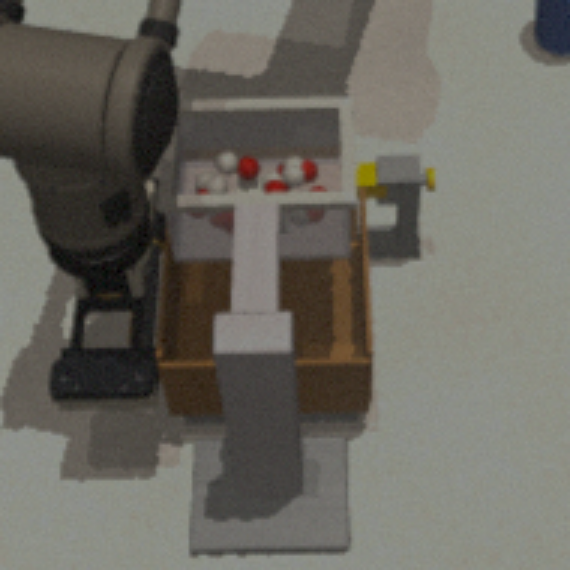

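Both side panels now stand upright against their stops, and the catch is clear. I'm going to the front, jaws along jig y.

```bash
python3 -m crank '[{"fingers":1,"tx":0,"ty":0,"tz":0.8,"roll":0},{"fingers":1,"tx":-0.5,"ty":0,"tz":1.8,"roll":0},{"fingers":1,"tx":-1.5,"ty":-1,"tz":1.8,"roll":0},{"fingers":1,"tx":-2,"ty":-2.2,"tz":1.8,"roll":-1},{"fingers":1,"tx":-2,"ty":-3.4,"tz":1.8,"roll":-2},{"fingers":1,"tx":-2,"ty":-4.5,"tz":1.8,"roll":-3},{"fingers":1,"tx":-2,"ty":-5.4,"tz":1.8,"roll":-4},{"fingers":1,"tx":-2,"ty":-5.6,"tz":1.8,"roll":-5}]'
python3 go.py -210 -45 120 90
```

```text
time: 19.3
tool_pos: [0.4836, -0.1913, 0.1249]
tool_rot: [-3.093, 1.57, 2.42]
contact_force: [0.8, 0.3, 0.5]
opening: 0.0917
t 19.30 jig [-212.  -185.1  124.9] hd 50.3 F [0.8 0.4 0.5] q [-0.52  0.47  1.71  0.    0.96 -1.32]
world [ 0.496 -0.052  0.12 ] r 0.499 tx,ty,tz [ 0.12  2.73 -2.2 ] roll -3.97
```

```bash
python3 -m crank '[{"fingers":1,"tx":0,"ty":0.4,"tz":-0.3,"roll":-1},{"fingers":1,"tx":0,"ty":0.8,"tz":-0.6,"roll":-2},{"fingers":1,"tx":0,"ty":1.2,"tz":-0.9,"roll":-3},{"fingers":1,"tx":0,"ty":1.6,"tz":-1.3,"roll":-3.97},{"fingers":1,"tx":0,"ty":2,"tz":-1.6,"roll":-3.97},{"fingers":1,"tx":0,"ty":2.4,"tz":-1.9,"roll":-3.97},{"fingers":1,"tx":0,"ty":2.73,"tz":-2.2,"roll":-3.97},{"fingers":1,"tx":0,"ty":2.73,"tz":-2.2,"roll":-3.97}]'
python3 go.py -195 -45 37 90
```

```text
time: 20.3
tool_pos: [0.4991, -0.0512, 0.1246]
tool_rot: [1.45, 1.571, 1.369]
contact_force: [0.3, 0.5, -0.2]
opening: 0.0917
t 20.30 jig [-207.4  -44.3  124.6] hd 89.8 F [ 0.3  0.5 -0.2] q [-0.26  0.44  1.76  0.    0.94 -1.75]
world [ 0.511 -0.053  0.037] r 0.514 tx,ty,tz [ 2.19 -0.02  0.31] roll -0.02
```

```bash
python3 -m crank '[{"fingers":1,"tx":0.6,"ty":0,"tz":0,"roll":0},{"fingers":1,"tx":1.2,"ty":0,"tz":0,"roll":0},{"fingers":1,"tx":1.7,"ty":0,"tz":0,"roll":0},{"fingers":1,"tx":2.05,"ty":0,"tz":0,"roll":0},{"fingers":1,"tx":2.2,"ty":0,"tz":0.1,"roll":0},{"fingers":1,"tx":2.2,"ty":0,"tz":0.2,"roll":0},{"fingers":1,"tx":2.2,"ty":0,"tz":0.3,"roll":0},{"fingers":1,"tx":2.2,"ty":0,"tz":0.3,"roll":0}]'
python3 go.py -180 -45 37 90
python3 - <<'E'
from jig import *
O=np.array([.7093,-.0232]); Y=np.radians(-4.45)
p,d=snap('top','t4'); P=J(cloud('top',d),O,Y); x,y,z=P[...,0],P[...,1],P[...,2]
hsv=cv2.cvtColor(p,cv2.COLOR_RGB2HSV); m=(hsv[...,0]>4)&(hsv[...,0]<18)&(hsv[...,1]>90)&(x<-.09)&(x>-.17)&(abs(y)<.08)&(z>.03)&(z<.12)
print(m.sum()); k=np.polyfit(x[m],z[m],1); print(np.degrees(np.arctan(k[0])),np.percentile(x[m],[1,5]),np.percentile(z[m],[95,99]))
cv2.imwrite('pics/c4.png',cv2.resize(p[80:230,200:350,::-1],None,fx=4,fy=4))
E
```

```text
time: 21.3
tool_pos: [0.5119, -0.0534, 0.0371]
tool_rot: [-0.125, 1.569, -0.207]
contact_force: [-1.4, 0.6, -0.8]
opening: 0.0917
t 21.30 jig [-194.4  -45.4   37.1] hd 89.7 F [-1.4  0.5 -0.8] q [-0.25  0.6   1.8   0.    0.74 -1.74]
world [ 0.526 -0.054  0.037] r 0.529 tx,ty,tz [0.   0.01 0.36] roll -0.03
457
-40.296464115714095 [-0.13898659 -0.13473762] [0.08503462 0.0886231 ]
```

View pics/c4.png

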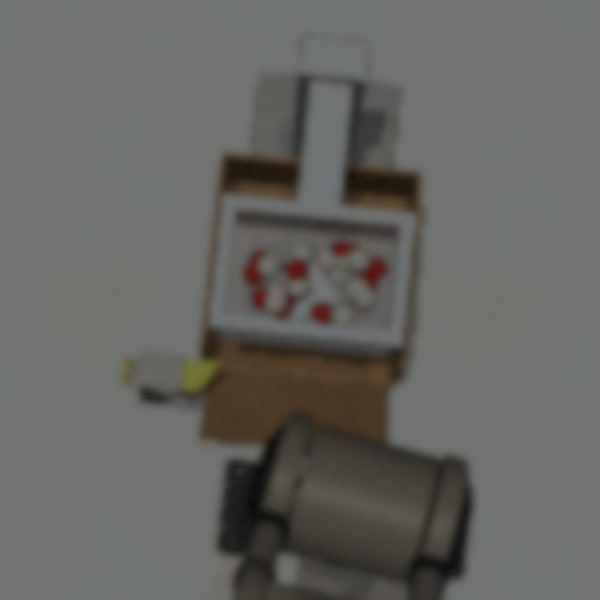

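The top view shows the front panel flat in front of the body at 40°, edge top near z = 88 mm; the hopper and the catch (yellow, 200,375) are clear of the gripper. I now lift along the arc with the body face.

```bash
python3 -m crank '[{"fingers":1,"tx":0,"ty":0,"tz":0.25,"roll":0},{"fingers":1,"tx":0,"ty":0,"tz":0.42,"roll":0},{"fingers":1,"tx":-0.03,"ty":0,"tz":0.5,"roll":0},{"fingers":1,"tx":-0.13,"ty":0,"tz":0.6,"roll":0},{"fingers":1,"tx":-0.19,"ty":0,"tz":0.66,"roll":0},{"fingers":1,"tx":-0.25,"ty":0,"tz":0.72,"roll":0},{"fingers":1,"tx":-0.25,"ty":0,"tz":0.72,"roll":0},{"fingers":1,"tx":-0.25,"ty":0,"tz":0.72,"roll":0}]'
python3 go.py -165 -45 47 90
```

```text
time: 22.35
tool_pos: [0.5402, -0.0557, 0.0466]
tool_rot: [0.051, 1.57, -0.031]
contact_force: [-0.1, -0.7, 0.5]
opening: 0.092
t 22.35 jig [-166.1  -45.5   46.6] hd 89.7 F [-0.  -0.7  0.5] q [-0.24  0.62  1.71  0.    0.81 -1.73]
world [ 0.541 -0.055  0.047] r 0.544 tx,ty,tz [-0.01  0.01  0.03] roll -0.03
```

```bash
cat > fr.py <<'E'
from jig import *; import sys
O=np.array([.7093,-.0232]); Y=np.radians(-4.45)
p,d=snap('top',sys.argv[1]); P=J(cloud('top',d),O,Y); x,y,z=P[...,0],P[...,1],P[...,2]
hsv=cv2.cvtColor(p,cv2.COLOR_RGB2HSV); m=(hsv[...,0]>4)&(hsv[...,0]<18)&(hsv[...,1]>90)&(x<-.085)&(x>-.17)&(abs(y)<.08)&(z>.03)&(z<.13)
print(m.sum()); k=np.polyfit(x[m],z[m],1); print('front deg',np.degrees(np.arctan(-k[0])),'xmin',np.percentile(x[m],[1,5]),'zmax',np.percentile(z[m],[95,99]))
ye=(hsv[...,0]>20)&(hsv[...,0]<35)&(hsv[...,1]>120)&(abs(x+.09)<.04)&(abs(y-.1)<.07)
print('yellow y',np.percentile(y[ye],[2,10,50,98]),'x',np.percentile(x[ye],[2,50,98]))
E
python3 fr.py t5
```

```text
171
front deg 54.593251322078466 xmin [-0.12868758 -0.12521146] zmax [0.10243719 0.12837532]
yellow y [0.06634859 0.06882809 0.0773203  0.08888656] x [-0.10595987 -0.09254458 -0.0698564 ]
```

```bash
python3 -m crank '[{"fingers":1,"tx":-0.05,"ty":0,"tz":0.07,"roll":0},{"fingers":1,"tx":-0.1,"ty":0,"tz":0.14,"roll":0},{"fingers":1,"tx":-0.2,"ty":0,"tz":0.28,"roll":0},{"fingers":1,"tx":-0.25,"ty":0,"tz":0.38,"roll":0},{"fingers":1,"tx":-0.29,"ty":0,"tz":0.48,"roll":0},{"fingers":1,"tx":-0.32,"ty":0,"tz":0.58,"roll":0},{"fingers":1,"tx":-0.32,"ty":0,"tz":0.62,"roll":0},{"fingers":1,"tx":-0.32,"ty":0,"tz":0.62,"roll":0}]'
python3 go.py -116.5 -45 60 90
```

```text
time: 23.4
tool_pos: [0.5643, -0.0575, 0.0595]
tool_rot: [2.879, 1.57, 2.797]
contact_force: [-4.9, -0.0, 2.6]
opening: 0.0916
t 23.40 jig [-141.9  -45.5   59.5] hd 89.8 F [-4.9 -0.4  2.6] q [-0.24  0.63  1.63  0.    0.88 -1.73]
world [ 0.59  -0.059  0.06 ] r 0.593 tx,ty,tz [-0.01  0.01  0.63] roll -0.02
```

```bash
python3 -m crank '[{"fingers":1,"tx":-0.01,"ty":0,"tz":0.08,"roll":0},{"fingers":1,"tx":-0.02,"ty":0,"tz":0.16,"roll":0},{"fingers":1,"tx":-0.03,"ty":0,"tz":0.24,"roll":0},{"fingers":1,"tx":-0.04,"ty":0,"tz":0.32,"roll":0},{"fingers":1,"tx":-0.04,"ty":0,"tz":0.4,"roll":0},{"fingers":1,"tx":-0.04,"ty":0,"tz":0.48,"roll":0},{"fingers":1,"tx":-0.04,"ty":0,"tz":0.52,"roll":0},{"fingers":1,"tx":-0.04,"ty":0,"tz":0.52,"roll":0}]'
python3 go.py -116.5 -45 60 90; python3 fr.py t6
```

```text
time: 24.4
tool_pos: [0.5857, -0.0594, 0.0609]
tool_rot: [0.09, 1.57, 0.008]
contact_force: [-1.3, -0.2, 0.0]
opening: 0.092
t 24.40 jig [-120.4  -45.7   60.9] hd 89.7 F [-1.3 -0.3  0. ] q [-0.23  0.66  1.56  0.    0.91 -1.72]
world [ 0.59  -0.059  0.06 ] r 0.593 tx,ty,tz [0.02 0.02 0.1 ] roll -0.03
0Traceback (most recent call last):
  File "fr.py", line 5, in <module>
    print(m.sum()); k=np.polyfit(x[m],z[m],1); print('front deg',np.degrees(np.arctan(-k[0])),'xmin',np.percentile(x[m],[1,5]),'zmax',np.percentile(z[m],[95,99]))
                      ~~~~~~~~~~^^^^^^^^^^^^^
    raise TypeError("expected non-empty vector for x")
TypeError: expected non-empty vector for x
```

Nearly at the stop. I advance in small steps until the force shows the stop.

```bash
python3 -m crank '[{"fingers":1,"tx":0,"ty":0,"tz":0.02,"roll":0},{"fingers":1,"tx":0,"ty":0,"tz":0.05,"roll":0},{"fingers":1,"tx":0,"ty":0,"tz":0.08,"roll":0},{"fingers":1,"tx":0,"ty":0,"tz":0.08,"roll":0},{"fingers":1,"tx":0,"ty":0,"tz":0.08,"roll":0},{"fingers":1,"tx":0,"ty":0,"tz":0.08,"roll":0},{"fingers":1,"tx":0,"ty":0,"tz":0.08,"roll":0},{"fingers":1,"tx":0,"ty":0,"tz":0.08,"roll":0}]'
python3 go.py -116.5 -45 60 90
```

```text
time: 25.45
tool_pos: [0.5878, -0.0596, 0.0608]
tool_rot: [3.114, 1.569, 3.032]
contact_force: [-5.3, -0.3, 2.0]
opening: 0.0919
t 25.45 jig [-118.3  -45.7   60.8] hd 89.8 F [-5.3 -0.7  2. ] q [-0.23  0.67  1.56 -0.    0.92 -1.72]
world [ 0.59  -0.059  0.06 ] r 0.593 tx,ty,tz [0.02 0.02 0.05] roll -0.02
```

```bash
python3 -m crank '[{"fingers":1,"tx":0,"ty":0,"tz":0.02,"roll":0},{"fingers":1,"tx":0,"ty":0,"tz":0.04,"roll":0},{"fingers":1,"tx":0,"ty":0,"tz":0.06,"roll":0},{"fingers":1,"tx":0,"ty":0,"tz":0.06,"roll":0},{"fingers":1,"tx":0,"ty":0,"tz":0.06,"roll":0},{"fingers":1,"tx":0,"ty":0,"tz":0.06,"roll":0},{"fingers":1,"tx":0,"ty":0,"tz":0.06,"roll":0},{"fingers":1,"tx":0,"ty":0,"tz":0.06,"roll":0}]'
python3 go.py -116.5 -45 60 90
```

```text
time: 26.45
tool_pos: [0.5879, -0.0595, 0.0603]
tool_rot: [3.125, 1.564, 3.045]
contact_force: [-13.5, -1.0, 5.7]
opening: 0.0917
t 26.45 jig [-118.2  -45.6   60.3] hd 89.9 F [-13.4  -2.    5.7] q [-0.23  0.67  1.55 -0.    0.93 -1.72]
world [ 0.59  -0.059  0.06 ] r 0.593 tx,ty,tz [0.01 0.01 0.04] roll -0.01
```

At the stop (no further motion, 13 N). I hold for 2 s more and then look at the catch.

```bash
for i in 1; do python3 -m crank '[{"fingers":1,"tx":0,"ty":0,"tz":0.02,"roll":0},{"fingers":1,"tx":0,"ty":0,"tz":0.02,"roll":0},{"fingers":1,"tx":0,"ty":0,"tz":0.02,"roll":0},{"fingers":1,"tx":0,"ty":0,"tz":0.02,"roll":0},{"fingers":1,"tx":0,"ty":0,"tz":0.02,"roll":0},{"fingers":1,"tx":0,"ty":0,"tz":0.02,"roll":0},{"fingers":1,"tx":0,"ty":0,"tz":0.02,"roll":0},{"fingers":1,"tx":0,"ty":0,"tz":0.02,"roll":0}]'; done
python3 -m crank '[{"fingers":1,"tx":0,"ty":0,"tz":0,"roll":0},{"fingers":1,"tx":0,"ty":0,"tz":0,"roll":0},{"fingers":1,"tx":0,"ty":0,"tz":0,"roll":0},{"fingers":1,"tx":0,"ty":0,"tz":0,"roll":0},{"fingers":1,"tx":0,"ty":0,"tz":0,"roll":0},{"fingers":1,"tx":0,"ty":0,"tz":0,"roll":0},{"fingers":1,"tx":0,"ty":0,"tz":0,"roll":0},{"fingers":1,"tx":0,"ty":0,"tz":0,"roll":0}]' 
python3 - <<'E'
from h import *
b,_=snap('scene','s7'); a,_=snap('top','t7')
cv2.imwrite('pics/c7.png',np.hstack([cv2.resize(a[130:210,210:290,::-1],(390,390)),cv2.resize(b[170:240,240:310,::-1],(390,390))]))
E
```

```text
time: 27.45
tool_pos: [0.588, -0.0595, 0.0603]
tool_rot: [3.132, 1.562, 3.053]
contact_force: [-16.8, 0.0, 7.1]
opening: 0.0917
time: 28.45
tool_pos: [0.588, -0.0595, 0.0603]
tool_rot: [3.128, 1.562, 3.049]
contact_force: [-17.1, -0.0, 7.1]
opening: 0.0918
```

View pics/c7.png

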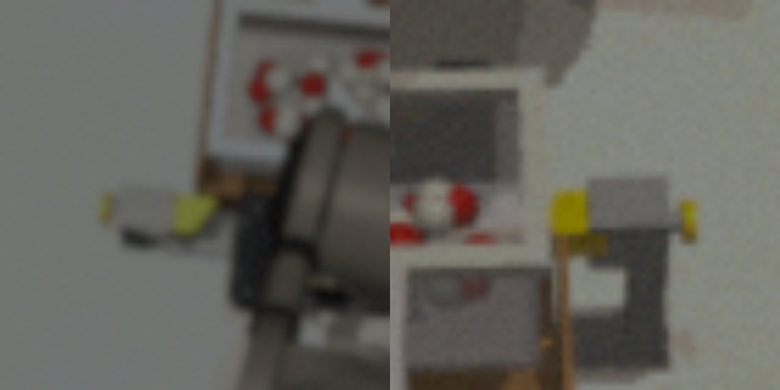

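The yellow nose (top crop 175–215,212; scene crop 570,212) sticks out in front of the panel's left end. I compare it numerically with the initial fully-out position, then release gently.

```bash
python3 - <<'E'
import cv2,numpy as np
for a,b,r in(('t0','t7',(165,185,225,260)),('s0','s7',(200,218,262,300))):
    for f in(a,b):
        im=cv2.imread(f'pics/{f}.png'); h=cv2.cvtColor(im,cv2.COLOR_BGR2HSV)[r[0]:r[1],r[2]:r[3]]
        m=(h[...,0]>20)&(h[...,0]<36)&(h[...,1]>110); c=m.sum(0); print(f,r[2],c)
E
python3 -m crank '[{"fingers":1,"tx":0,"ty":0,"tz":-0.05,"roll":0},{"fingers":1,"tx":0,"ty":0,"tz":-0.1,"roll":0},{"fingers":1,"tx":0,"ty":0,"tz":-0.15,"roll":0},{"fingers":1,"tx":0,"ty":0,"tz":-0.2,"roll":0},{"fingers":1,"tx":0,"ty":0,"tz":-0.25,"roll":0},{"fingers":1,"tx":0,"ty":0,"tz":-0.3,"roll":0},{"fingers":1,"tx":0,"ty":0,"tz":-0.35,"roll":0},{"fingers":1,"tx":0,"ty":0,"tz":-0.4,"roll":0}]'; python3 go.py
```

```text
t0 225 [0 0 0 0 0 0 0 0 0 0 0 0 0 0 0 0 0 0 0 0 0 6 9 9 9 9 9 7 5 4 0 0 0 0 0]
t7 225 [0 0 0 0 0 0 1 0 0 0 0 0 0 0 0 0 0 0 0 0 0 4 7 7 7 7 7 6 4 3 1 0 0 0 0]
s0 262 [ 0  0  0  0  0  0  0  8 11 12 12 10 12  9  4  4  4  0  0  0  0  0  0  0
  0  0  0  0  0  0  5  7  7  0  0  0  0  0]
s7 262 [ 0  0  0  0  0  0  0  7  9  9 10 11 11 10  4  4  3  0  0  0  0  0  0  0
  0  0  0  0  0  0  4  7  7  0  0  0  0  0]
time: 29.55
tool_pos: [0.5756, -0.0586, 0.061]
tool_rot: [0.411, 1.571, 0.329]
contact_force: [0.5, -0.8, -0.6]
opening: 0.0918
t 29.55 jig [-130.5  -45.6   61. ] hd 89.7 F [ 0.5 -0.7 -0.6] q [-0.23  0.65  1.6   0.    0.9  -1.72]
```

```bash
python3 -m crank '[{"fingers":1,"tx":0,"ty":0,"tz":-0.5,"roll":0},{"fingers":1,"tx":0,"ty":0,"tz":-1.2,"roll":0},{"fingers":1,"tx":0,"ty":0,"tz":-2,"roll":0},{"fingers":1,"tx":-0.5,"ty":0,"tz":-2.8,"roll":0},{"fingers":1,"tx":-1.2,"ty":0,"tz":-3.4,"roll":0},{"fingers":1,"tx":-2,"ty":0,"tz":-3.8,"roll":0},{"fingers":1,"tx":-2.5,"ty":0,"tz":-4,"roll":0},{"fingers":1,"tx":-2.5,"ty":0,"tz":-4,"roll":0}]'; python3 go.py
python3 - <<'E'
from jig import *
O=np.array([.7093,-.0232]); Y=np.radians(-4.45)
b,d=snap('scene','s8'); a,e=snap('top','t8')
cv2.imwrite('pics/c8.png',np.hstack([cv2.resize(a[110:210,215:325,::-1],(396,360)),cv2.resize(b[170:290,180:300,::-1],(360,360))]))
for n,p,dd in(('scene',b,d),('top',a,e)):
    P=J(cloud(n,dd),O,Y); h=cv2.cvtColor(p,cv2.COLOR_RGB2HSV); m=(h[...,0]>4)&(h[...,0]<18)&(h[...,1]>80)&(P[...,2]>.095)&(P[...,2]<.125)
    for nm,ax,lo,hi in(('left',1,.06,.15),('right',1,-.15,-.06),('front',0,-.16,-.06)):
        q=P[...,ax][m&(P[...,ax]>lo)&(P[...,ax]<hi)&(abs(P[...,1-ax])<.06)]
        print(n,nm,len(q),np.percentile(q,[5,50,95]).round(3) if len(q) else '')
E
```

```text
time: 30.55
tool_pos: [0.4168, -0.0456, 0.1622]
tool_rot: [-0.182, 1.567, -0.264]
contact_force: [0.0, 0.3, 0.6]
opening: 0.0916
t 30.55 jig [-289.9  -45.1  162.2] hd 89.7 F [0.  0.3 0.6] q [-0.29  0.26  1.93  0.    0.95 -1.78]
scene left 85 [0.074 0.075 0.077]
scene right 64 [-0.08  -0.078 -0.077]
scene front 0 
top left 2 [0.077 0.077 0.077]
top right 3 [-0.076 -0.076 -0.076]
top front 78 [-0.082 -0.081 -0.079]
```

View pics/c8.png

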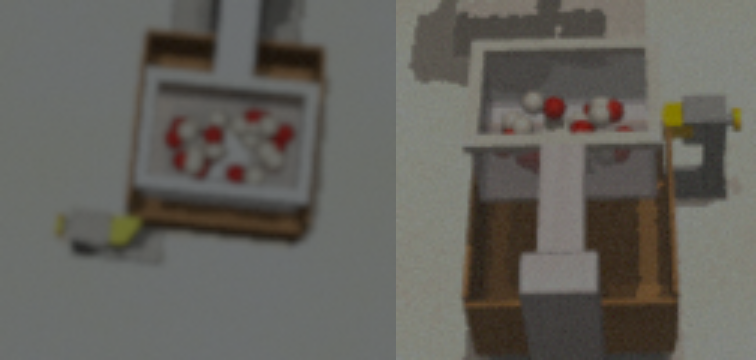

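All panels are standing, with edges at the upright positions and the catch out. The robot is clear, so I hand in.

```bash
python3 -c "
from cell import *
print(hand_in())"
```

```text
the job is handed in; nothing more can be done
None
```

The tray is erected and handed in at about 31 s, but I can't rule out that one early push broke the 40 N panel limit.

I raised the left panel, then the right, each along its hinge arc with the fingers and then to its stop with the gripper body. I then raised the front panel with the body face and held it back for about 3 s until the catch came out.

**Last checks:**
- **Panels:** after I let go, the depth images put the side edges at jig y = +75 to 77 and -76 to -78 mm, and the front edge at x = -81 mm. All three are within about 3 mm of upright.
- **Catch:** its pixels matched the initial fully-out picture while I was still pressing, and it still stood out in front of the panel after release.
- **Contact at hand-in:** the robot was clear of everything, with no force reading.
- **Hopper and bystanders:** I felt no contact with the hopper. I did not re-measure the jar, tub and cup, but the moves were planned well clear of them.

**Possible failure:** my first push on the left panel jammed by friction. The wrist read about 37 N sideways and 23 N up, roughly 44 N combined. I eased off at once, but I can't tell whether the finger-to-panel contact itself went over 40 N. Readings after that were at most about 19 N, though they were taken only at the end of each move.

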